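# Back the reflector ratchet off by one notch

## Robot

A 7-joint arm with a two-finger parallel gripper is mounted at the origin on the work surface. World frame = base frame: x ahead of the robot, y to its left, z up, the work surface at z = 0. Lengths are in m, angles in rad, forces in N, time in s.
With the tool pointing down it reaches from about 0.425 to 0.875 m from the base axis. Payload 4.7 kg.
Tool frame: the origin (TCP) lies midway between the tips of the shut fingers; the grasp point (between the pads) lies 19 mm behind it; x points along the fingers, y is the direction in which the jaws open and shut, and the axes are right-handed (so a half turn about x gives the same grasp; the last joint's range is limited). The gripper opens to 87 mm and grips with 3 to 60 N. Pads are 19 mm wide; open, the fingers measure 117 mm over their backs; the gripper's body (75 mm by 190 mm) begins 51 mm behind the grasp point.
Start: joints at [-1.33, 0.321, -0.07, 1.45, 0.023, 1.371, -0.057], TCP at [0.146, 0.633, 0.223] pointing down, gripper open.
Joint ranges: [-2.86, 2.86], [-0.3, 2.09], [-1.38, 1.24], [0.06, 2.45], [-1.56, 4.7], [0.09, 2.05], [-2.69, 2.69]. Speed limits (rad/s): [2.57, 2.57, 3.14, 3.14, 3.14, 3.14, 3.14].

## Interface

Orientations are given as a unit quaternion [w, x, y, z].
In Python, from workcell import r gives the robot as it stands.
- The arm moves only by the tool apply_moves, never from a script. Its argument "deltas" is a list of rows, each a list of 7 numbers: the turn, a rotation vector about the tool's x, y, z in units of 6 degrees (1.0 is 6 degrees), then the shift along the tool's x, y, z in units of 25 mm (1.0 is 25 mm), then the gripper's target within -1 to 1 (shut at 1, half-way at 0, fully open at -1). In form: [[wx, wy, wz, dx, dy, dz, claw], ...]. A call has 1 to 8 rows; each row is the pose to reach, as a shift and turn from the pose commanded when the call began, along the tool's axes at that moment; what a row does not reach only later rows make up. A row lasts 1/12 s, in which the tool goes at most 41.7 mm and 7.16 degrees, less where a joint would pass 70% of its speed; a pose out of reach is approached as far as the arm can. A call with a gripper value outside its range is refused whole. The fingers move at their own pace and stop on an object; "force" is the grip in N (left out, the last holds). Time passes only in rows, so rows that repeat a pose let the fingers close. It gives the time, the measured TCP pose, the force and the opening at its end, in the units of the state.
- r.get_state(): the state, without advancing time (a new reading comes with each control period).
- r.grab_frame(name): name is "scene" or "top" or "wrist"; returns a dict with "color" (384x512x3 uint8, red, green, blue), "fx", "fy", "cx", "cy" (pixels), "R" (3x3) and "t" (3): a world point X has camera coordinates R X + t; the wrist camera has in their place "tool_from_camera" (4x4, takes a point from camera to tool coordinates, whose origin is the TCP and whose axes are the tool frame's). Camera axes: x right, y down, z forward; pixel columns grow to the right and rows downward; lengths in m; the calibration is good to about 2 mm. A picture is of the moment at which its call begins: read the wrist's pose just before it. There is no depth.
- r.hand_in(): hands the job in, once; it reports no verdict.
The state is a dict: "clock": time; "qpos": joint angles; "joint_vel": joint speeds; "joint_torque": joint torques, N m; "tool_pos": TCP position; "ee_rot": TCP orientation; "ft_force": force on the tool from outside, world axes, zero at the start; "moment": the same for the moment, N m; "finger_gap": opening from 0.0 (shut) to 1.0 (fully open).
Only numpy, scipy, OpenCV 4.12 (cv2) and the standard library are available. Lean on these libraries where they do the work, as an engineer would, in place of code of your own. Each camera call takes 0.05 s, during which the arm holds its last target.

## Task

The mirror has been tilted one notch too far. Lift the ratchet pawl out of the teeth with a fingertip and flip it back so that it stays up, push the wheel backward most of a notch by a spoke of its handwheel, tip the pawl down again, and push the wheel on until the next tooth bears on the pawl, fully home in its notch: one notch back in all. Use fingertips only: grip nothing, force nothing, keep off the mirror, and leave the jar, dish and puck alone.

Things in the scene. Friction and masses are not known exactly. Their poses are not given: they have to be found in the camera images.
- stand: Mirror stand screwed to the bench: steel base plate 380 x 240 x 10 mm, white cheeks. Origin: on the bench below the ratchet wheel's centre. x: along the shaft, out of the wheel's front, away from the mirror; y: to the right as one faces the wheel's front; z up. Shaft at z = 120 mm; wheels and fixed parts stay below z = 209 mm, left of y = 25 mm below 195 mm
- hub (a point): Centre of the handwheel, on the shaft, 120 mm above the bench, at stand x = 60 mm. Behind it on the same shaft is the ratchet wheel: steel, 12 mm thick, mid-plane at stand x = 0, tip radius 66 mm, 16 saw teeth 10 mm deep; one notch = 22.5 degrees. Handwheel hub: radius 19 mm, stand x = 46 to 74 mm; it carries four spokes 90 degrees apart
- spoke (a point): Centre of the black ball (18 mm across) at the end of the handwheel spoke nearest the top: 66 mm from the shaft, at stand x = 60 mm; steel spokes 9 mm thick. At the start it is 19 to 22 degrees left of the top, seen facing the wheel (22 mm left of and 63 mm above the shaft). Pushed to the right (stand +y) it turns the wheel backward, 26 mm a notch. It turns with the wheel
- wheel (a joint): Turn of ratchet wheel, handwheel and mirror, rad. Positive: forward (anticlockwise facing its front), teeth click under the pawl. Negative: backward (top towards stand +y), blocked while the pawl is down. At 0 a tooth bears on the pawl; the next notch back is at -0.393, then -0.785. Starts at 0 to 0.05. Balanced, stays where left; 2 to 4 N at a spoke's ball turns it
- pawl (a joint): Lift of the pawl, rad: about 0.01 = beak home at the bottom of a notch; up to 0.35 riding on a tooth's flank (pushing the wheel backward then lets it drop home and bear); clear of the teeth above 0.4; balanced at about 0.8; 1.3 = thrown back on its rest, where it stays by its weight. Let go below 0.7 it falls onto the teeth. About 100 g; 1 to 2 N at the tab lifts it
- pivot (a point): Axis of the pawl (parallel to the shaft), in the wheel's mid-plane: stand y = +45 mm, 182 mm above the bench. The pawl is a dark steel arm, 12 mm thick, reaching 35 mm from here to the left over the wheel's top, its beak pointing down into the teeth
- tab (a point): Middle of the top edge of the pawl's red thumb tab (26 mm along the shaft, 5 thick, 44 long). Pawl down: it stands on the beak's back, leaning 15 degrees left, this point 44 mm left of and 64 mm above the pivot, its foot 33 left and 22 above. Pushed to the right (stand +y) it lifts and throws back the pawl. Thrown back: this point is 50 right of and 60 above the pivot; pushed left it falls home
- mirror (a point): Round mirror, 190 mm across and 5 mm thick, tilted on the shaft on the robot's side of the wheel; this point is its centre, on the shaft at stand x = -126 mm; it turns with the wheel. Not to be touched
- jar_mid (a point): Centre of an amber glass jar with white cap, 54 mm across, 75 mm high, standing loose on the bench
- dish_mid (a point): Centre of a closed pale glass dish, 92 mm across, 20 mm high, lying loose on the bench
- puck_mid (a point): Centre of an aluminium sample holder, 40 mm across with a 22 mm stem, 30 mm high, loose on the bench

How it is judged:
On the way, in this order (a step that is already met when the one before it is completed fails the run):
1. the pawl is flipped up out of the teeth and past its balance point while the wheel has not been turned back (value of joint pawl above 1 rad and value of joint wheel above -0.1 rad), for 0.2 s.
2. the wheel is pushed backward with the pawl clear of the teeth (value of joint pawl above 0.4 rad and value of joint wheel below -0.12 rad), for 0.1 s.
At the end, for the whole second after the job is handed in: The wheel rests one notch further back than at the start (joint wheel between -0.46 and -0.32 rad; the notch is at -0.393), with the pawl down and home in that notch (joint pawl below 0.08 rad), nothing moving, and jar, dish and puck within 15 mm of where they were (value of joint wheel between -0.46 and -0.32 rad and value of joint pawl below 0.08 rad and velocity of joint wheel between -0.05 and 0.05 rad/s and distance of each of jar_mid, dish_mid, puck_mid from where it was at the start of the episode below 0.015 m and velocity of joint pawl between -0.05 and 0.05 rad/s); the robot touches nothing.
It fails at once if the mirror is touched (contact force between any of the fingers, the arm and mirror_glass above 0.5 N).
It fails at once if the pawl is gripped or forced (over 18 N from the fingers) (contact force between the fingers and pawl above 18 N).
It fails at once if the wheel or a spoke is gripped or forced (over 25 N from the fingers) (contact force between the fingers and wheel above 25 N).
It fails at once if the jar, dish or puck is lifted or pushed away (distance of any of jar_mid, dish_mid, puck_mid from where it was at the start of the episode above 0.02 m).
It also fails if it takes over 72 s, if anything falls off the work surface, if the arm or the gripper's body presses on something with over 40 N, if the wrist force passes 120 N, or if a joint passes its speed limit or range.

## Working session

There is one attempt and no reset: what is moved stays moved. The work goes in short steps, Python scripts to look and compute and a tool call to move; the robot and the scene stay as the last step left them, time stands still between calls to the robot, and variables do not carry over. Pictures are saved under pics/ and viewed, and the job is handed in when it is done.

Besides the shell and the picture viewer there is one more tool, called after ">>>" in YAML: its name, and indented under it one key for each argument. apply_moves: Moves the arm, as the interface text tells. Its arguments: {"type":"object","properties":{"deltas":{"type":"array","items":{"type":"array","items":{"type":"number"}}},"force":{"type":"number"}},"required":["deltas"]}

```bash
ls; mkdir -p pics; python3 - <<'E'
from workcell import r
import cv2
s=r.get_state();print(s)
for n in ["scene","top","wrist"]:
    f=r.grab_frame(n);cv2.imwrite(f"pics/{n}0.png",f["color"][:,:,::-1])
    print(n,{k:f[k] for k in f if k!="color"})
E
```

```text
pics
{'clock': 0.0, 'qpos': array([-1.3299149 ,  0.32182599, -0.07003408,  1.45164636,  0.02263135,
        1.37078659, -0.05687232]), 'joint_vel': array([ 5.41793625e-04, -7.35471376e-05, -1.47919738e-03, -8.90835717e-04,
       -1.22330632e-03, -3.42988162e-04, -1.30949705e-03]), 'joint_torque': array([ 9.50611093e-05, -4.91298795e+01, -4.03780835e-01, -3.12517798e+01,
       -6.37466437e-02,  4.38224024e-02,  1.80315692e-04]), 'tool_pos': array([0.14611723, 0.63281353, 0.22147356]), 'ee_rot': array([ 0.7025414 ,  0.07933757,  0.70259095, -0.08066653]), 'ft_force': array([ 0.30609078, -0.74992297, -0.13251454]), 'moment': array([-0.01677147,  0.04670919, -0.02577217]), 'finger_gap': 1.0018371934752166}
scene {'fx': 487.7407756635909, 'fy': 487.7407756635909, 'cx': 254.98650686580734, 'cy': 197.1507242897658, 'R': array([[ 0.49268322,  0.87000886, -0.01865018],
       [ 0.47393666, -0.28624   , -0.83273688],
       [-0.72982689,  0.40143648, -0.55335474]]), 't': array([-0.35155365, -0.11977025,  1.52856023])}
top {'fx': 428.32148571628704, 'fy': 428.32148571628704, 'cx': 254.34177008903356, 'cy': 192.30539841442655, 'R': array([[ 9.39240974e-04, -9.99985624e-01,  5.27923997e-03],
       [-9.88771157e-01, -1.71758395e-03, -1.49427736e-01],
       [ 1.49434655e-01, -5.07961156e-03, -9.88758556e-01]]), 't': array([0.03822013, 0.59759478, 1.15981823])}
wrist {'fx': 345.62700015605793, 'fy': 345.62700015605793, 'cx': 256.2877878240347, 'cy': 188.3938036806443, 'tool_from_camera': array([[ 1.35970979e-03, -2.45173520e-01,  9.69478260e-01,
        -1.61420795e-01],
       [ 9.99998723e-01,  1.14768334e-03, -1.11227506e-03,
        -1.11629495e-03],
       [-8.39953657e-04,  9.69478534e-01,  2.45174767e-01,
        -6.51142284e-02],
       [ 0.00000000e+00,  0.00000000e+00,  0.00000000e+00,
         1.00000000e+00]])}
```

View pics/scene0.png

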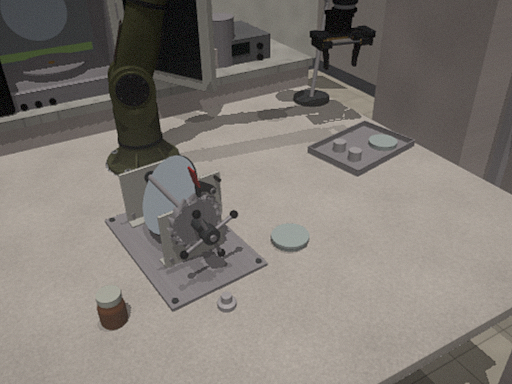

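View pics/top0.png

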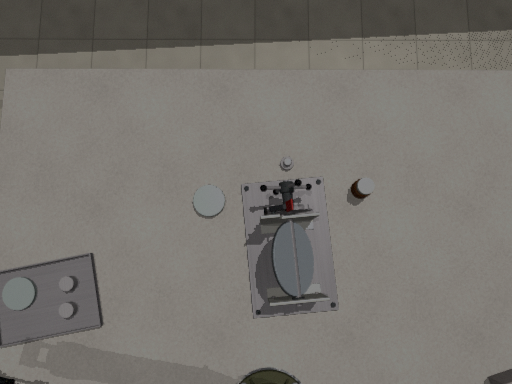

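View pics/wrist0.png

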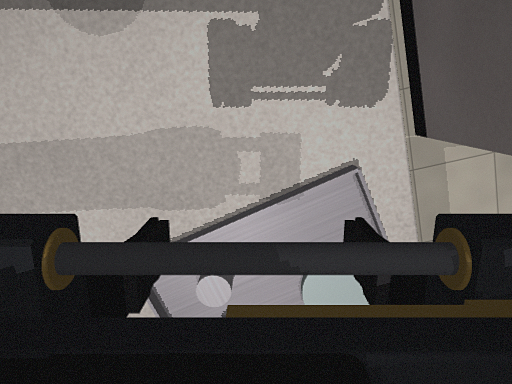

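```bash
python3 - <<'E'
import cv2
a=cv2.imread("pics/top0.png")[150:330,190:390];cv2.imwrite("pics/t1.png",cv2.resize(a[20:80,40:140],None,fx=8,fy=8,interpolation=cv2.INTER_CUBIC))
cv2.imwrite("pics/t2.png",cv2.resize(a,None,fx=3,fy=3,interpolation=cv2.INTER_CUBIC))
a=cv2.imread("pics/scene0.png")[145:275,140:270];cv2.imwrite("pics/s1.png",cv2.resize(a,None,fx=4.5,fy=4.5,interpolation=cv2.INTER_CUBIC))
E
```

```text
(no output)
```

View pics/t1.png

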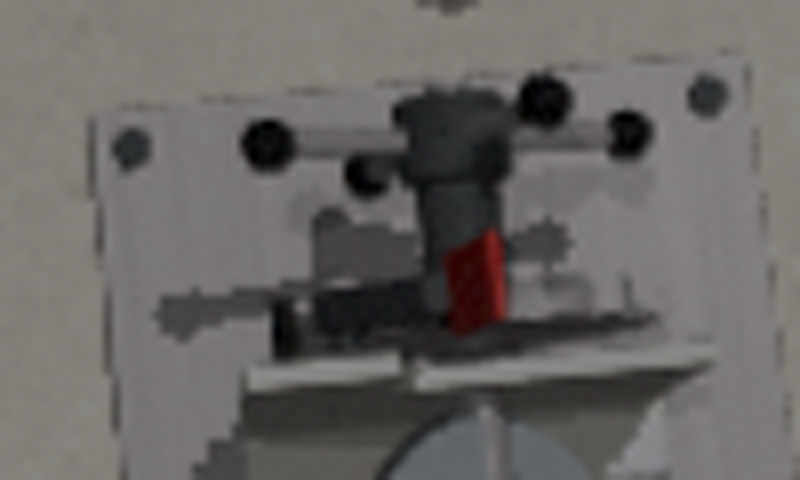

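View pics/t2.png

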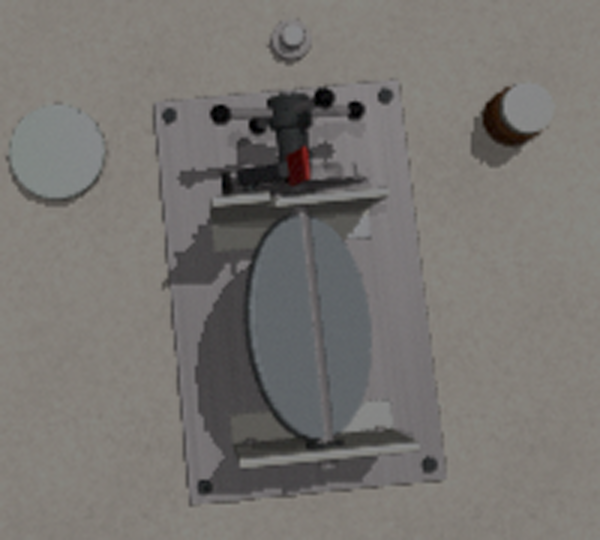

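View pics/s1.png

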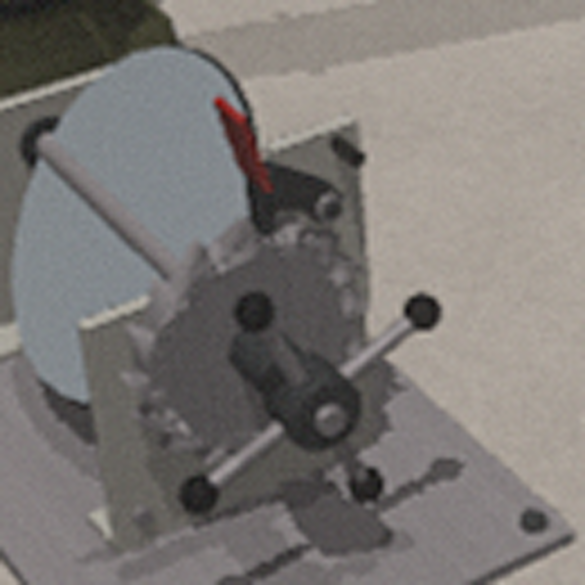

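```bash
cat > h.py <<'E'
import numpy as np
from scipy.optimize import least_squares
CAM={}
CAM['scene']=(487.7407756635909,254.98650686580734,197.1507242897658,np.array([[ 0.49268322,  0.87000886, -0.01865018],[ 0.47393666, -0.28624   , -0.83273688],[-0.72982689,  0.40143648, -0.55335474]]),np.array([-0.35155365, -0.11977025,  1.52856023]))
CAM['top']=(428.32148571628704,254.34177008903356,192.30539841442655,np.array([[ 9.39240974e-04, -9.99985624e-01,  5.27923997e-03],[-9.88771157e-01, -1.71758395e-03, -1.49427736e-01],[ 1.49434655e-01, -5.07961156e-03, -9.88758556e-01]]),np.array([0.03822013, 0.59759478, 1.15981823]))
def proj(c,X):
    f,cx,cy,R,t=CAM[c];p=R@np.asarray(X)+t
    return np.array([cx+f*p[0]/p[2],cy+f*p[1]/p[2]])
def s2w(p,P):
    x,y,a=p[:3];c,s=np.cos(a),np.sin(a)
    P=np.asarray(P)/1000
    return np.array([x+c*P[0]-s*P[1],y+s*P[0]+c*P[1],P[2]])
def ball(k,th):
    a=th+k*np.pi/2   # anticlockwise seen from front: left
    return [60,-66*np.sin(a),120+66*np.cos(a)]
def onground(c,uv,z):
    f,cx,cy,R,t=CAM[c]
    d=R.T@np.array([(uv[0]-cx)/f,(uv[1]-cy)/f,1]);o=-R.T@t
    return o+d*(z-o[2])/d[2]
E
cat > fit.py <<'E'
from h import *
T=lambda u,v:(230+(u+.5)/8-.5,170+(v+.5)/8-.5)
S=lambda u,v:(140+(u+.5)/4.5-.5,145+(v+.5)/4.5-.5)
obs=[('top',0,T(545,100)),('top',1,T(628,133)),('top',2,T(368,172)),('top',3,T(270,145)),
('scene',0,S(255,311)),('scene',1,S(199,494)),('scene',2,S(367,484)),('scene',3,S(423,311))]
def res(p): return np.concatenate([proj(c,s2w(p,ball(k,p[3])))-np.array(o) for c,k,o in obs])
q=least_squares(res,[0.6,-0.08,0,0.36]);print(q.x,np.round(q.fun,1))
p=q.x
for n,P in dict(hub=(74,0,120),tab=(0,1,246),tabf=(13,1,246),tabb=(-13,1,246),foot=(0,12,204),pivot=(0,45,182),mir=(-126,0,120)).items():
    a=proj('top',s2w(p,P));b=proj('scene',s2w(p,P))
    print(n,s2w(p,P).round(4),'t1',((a-[230,170]+.5)*8-.5).round(),'s1',((b-[140,145]+.5)*4.5-.5).round())
print('jar',onground('top',(364,187),.075),'dish',onground('top',(209,200),.02),'puck',onground('top',(287,163),.03))
E
python3 fit.py
```

```text
[ 0.54042332 -0.04841094  0.09487496  0.38050597] [-0.6  0.2 -0.7  0.3 -0.6  0.4 -0.7  0.1 -0.4  0.7 -0.2  0.6 -0.5  0.6
 -0.3  0.8]
hub [ 0.6141 -0.0414  0.12  ] t1 [443.  99.] s1 [327. 420.]
tab [ 0.5403 -0.0474  0.246 ] t1 [499. 274.] s1 [225. 113.]
tabf [ 0.5533 -0.0462  0.246 ] t1 [494. 229.] s1 [239. 125.]
tabb [ 0.5274 -0.0486  0.246 ] t1 [503. 318.] s1 [211. 101.]
foot [ 0.5393 -0.0365  0.204 ] t1 [450. 294.] s1 [255. 185.]
pivot [ 0.5362 -0.0036  0.182 ] t1 [338. 312.] s1 [320. 202.]
mir [ 0.415  -0.0603  0.12  ] t1 [507. 708.] s1 [129. 225.]
jar [ 0.6082583  -0.26237778  0.075     ] dish [0.57879706 0.16862115 0.02      ] puck [ 0.68525048 -0.05497864  0.03      ]
```

```bash
cat >> h.py <<'E'
from scipy.spatial.transform import Rotation as Ro
P0=np.array([ 0.54042332,-0.04841094,0.09487496,0.38050597])
def Rt(s):
    w,x,y,z=s['ee_rot'];return Ro.from_quat([x,y,z,w])
def stat(s):
    c,sn=np.cos(P0[2]),np.sin(P0[2]);M=np.array([[c,sn,0],[-sn,c,0],[0,0,1]])
    d=s['tool_pos']-[P0[0],P0[1],0]
    print('t',round(s['clock'],2),'stand',(M@d*1000).round(1),'F_st',(M@s['ft_force']).round(2),'gap',round(s['finger_gap'],3))
    print('axes(stand)',(M@Rt(s).as_matrix()).round(3).tolist())
def goal(s,Ps,R=None):
    "stand mm target -> (turn units, shift units)"
    # target orientation: tool x=-z, tool y=-stand y or as signed R
    w=s2w(P0,Ps);A=Rt(s)
    sh=A.inv().apply(w-s['tool_pos'])/0.025
    Rs=Ro.from_euler('z',P0[2])*Ro.from_matrix(R) if R is not None else A
    rv=(A.inv()*Rs).as_rotvec()*180/np.pi/6
    return rv.round(3),sh.round(3)
RA=np.array([[0,0,1],[0,1,0],[-1,0,0]]).astype(float) # tool x=-Z, y=+Y, z=+X
RB=np.array([[0,0,-1],[0,-1,0],[-1,0,0]]).astype(float)
E
python3 - <<'E'
from h import *
from workcell import r
s=r.get_state();stat(s)
for R in (RA,RB): print(np.linalg.det(R),goal(s,(5,-50,330),R))
E
```

```text
t 0.15 stand [-328.   715.7  221.8] F_st [ 0.9  -0.74  0.56] gap 1.002
axes(stand) [[-0.0, 0.316, 0.949], [-0.001, 0.949, -0.316], [-1.0, -0.001, 0.0]]
1.0 (array([-3.071e+00, -1.000e-03,  1.300e-02]), array([ -4.294, -24.852,  22.319]))
1.0 (array([2.6929e+01, 1.9000e-02, 2.0000e-03]), array([ -4.294, -24.852,  22.319]))
```

>>> apply_moves:
  deltas:
    - [0, 0, 0, -1.5, 0, 0, 1]
    - [0, 0, 0, -3, 0, 0, 1]
    - [0, 0, 0, -4.4, 0, 0, 1]
    - [-0.5, 0, 0, -4.4, -1, 0.9, 1]
    - [-1, 0, 0, -4.4, -2.1, 1.9, 1]
    - [-1.5, 0, 0, -4.4, -3.2, 2.9, 1]
    - [-2, 0, 0, -4.4, -4.3, 3.9, 1]
    - [-2.5, 0, 0, -4.4, -5.4, 4.8, 1]
  force: 10

```text
clock: 0.82
tool_pos: [0.2339, 0.4729, 0.3323]
ee_rot: [0.707, -0.013, 0.707, 0.013]
ft_force: [-0.2, -0.2, 0.9]
finger_gap: 0.481
```

```bash
python3 - <<'E'
from h import *
from workcell import r
s=r.get_state();stat(s)
print(goal(s,(5,-50,330),RA))
E
```

```text
t 0.82 stand [-255.8  548.   332.3] F_st [-0.19 -0.22  0.92] gap 0.481
axes(stand) [[0.0, 0.058, 0.998], [-0.0, 0.998, -0.058], [-1.0, -0.0, 0.0]]
(array([-0.553,  0.002,  0.004]), array([  0.103, -23.274,  11.799]))
```

>>> apply_moves:
  deltas:
    - [-0.1, 0, 0, 0, -1.4, 0.7, 1]
    - [-0.2, 0, 0, 0, -2.8, 1.4, 1]
    - [-0.3, 0, 0, 0, -4.2, 2.1, 1]
    - [-0.4, 0, 0, 0, -5.6, 2.8, 1]
    - [-0.5, 0, 0, 0, -7.0, 3.5, 1]
    - [-0.55, 0, 0, 0, -8.4, 4.2, 1]
    - [-0.55, 0, 0, 0, -9.8, 4.9, 1]
    - [-0.55, 0, 0, 0, -11.2, 5.6, 1]

```text
clock: 1.48
tool_pos: [0.3829, 0.1979, 0.3325]
ee_rot: [0.706, -0.033, 0.706, 0.033]
ft_force: [0.9, 0.6, 0.6]
finger_gap: 0.008
```

>>> apply_moves:
  deltas:
    - [0, 0, 0, 0, -1.4, 0.7, 1]
    - [0, 0, 0, 0, -2.8, 1.4, 1]
    - [0, 0, 0, 0, -4.2, 2.1, 1]
    - [0, 0, 0, 0, -5.6, 2.8, 1]
    - [0, 0, 0, 0, -7.0, 3.5, 1]
    - [0, 0, 0, 0, -8.4, 4.2, 1]
    - [0, 0, 0, 0, -9.8, 4.9, 1]
    - [0, 0, 0, 0, -11.2, 5.6, 1]

```text
clock: 2.15
tool_pos: [0.5483, -0.0676, 0.3328]
ee_rot: [0.707, -0.033, 0.706, 0.033]
ft_force: [0.6, 0.2, 0.0]
finger_gap: 0.003
```

```bash
python3 - <<'E'
from h import *
from workcell import r
import cv2
s=r.get_state();stat(s)
print(goal(s,(5,-50,300),RA))
f=r.grab_frame('scene')['color'][80:275,100:310,::-1];cv2.imwrite("pics/s2.png",cv2.resize(f,None,fx=3,fy=3,interpolation=cv2.INTER_CUBIC))
f=r.grab_frame('top')['color'][140:260,220:360,::-1];cv2.imwrite("pics/t3.png",cv2.resize(f,None,fx=5,fy=5,interpolation=cv2.INTER_CUBIC))
E
```

```text
t 2.15 stand [  6.  -19.8 332.8] F_st [0.6  0.11 0.02] gap 0.003
axes(stand) [[0.001, 0.002, 1.0], [0.001, 1.0, -0.002], [-1.0, 0.001, 0.001]]
(array([-0.016,  0.009, -0.005]), array([ 1.311, -1.207, -0.04 ]))
```

View pics/s2.png

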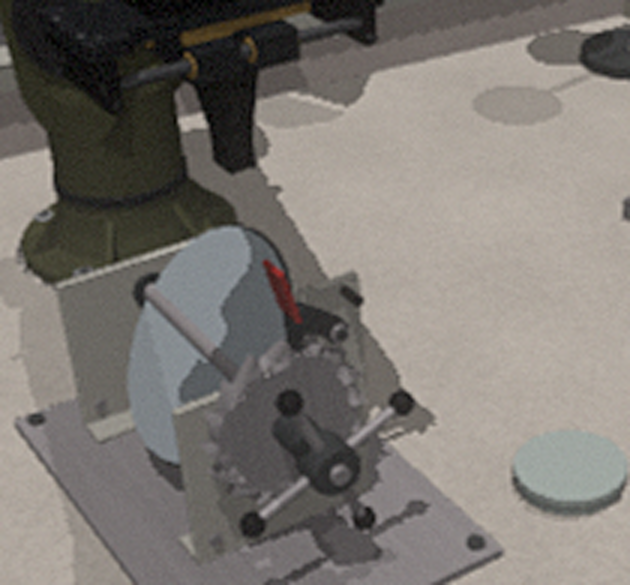

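View pics/t3.png

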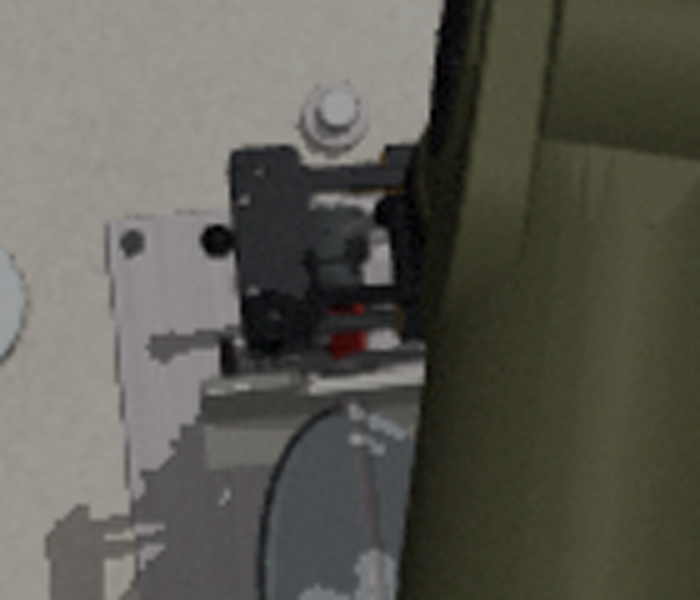

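>>> apply_moves:
  deltas:
    - [0, 0, 0, 0, -0.8, -0.1, 1]
    - [0, 0, 0, 0.8, -0.9, -0.15, 1]
    - [0, 0, 0, 1.6, -0.9, -0.15, 1]
    - [0, 0, 0, 2.4, -0.9, -0.15, 1]
    - [0, 0, 0, 3.2, -0.9, -0.15, 1]
    - [0, 0, 0, 4.0, -0.9, -0.15, 1]
    - [0, 0, 0, 4.0, -0.9, -0.15, 1]

```text
clock: 2.83
tool_pos: [0.5433, -0.0874, 0.2286]
ee_rot: [0.704, -0.033, 0.709, 0.033]
ft_force: [-1.1, 0.9, -0.1]
finger_gap: 0.005
```

```bash
cat > look.py <<'E'
import sys
from h import *
from workcell import r
import cv2
s=r.get_state();stat(s)
f=r.grab_frame('scene')['color'][120:275,130:270,::-1];cv2.imwrite(f"pics/{sys.argv[1]}.png",cv2.resize(f,None,fx=3.8,fy=3.8,interpolation=cv2.INTER_CUBIC))
E
python3 look.py s3
```

```text
t 2.83 stand [ -0.8 -39.1 228.6] F_st [-0.97  1.04 -0.1 ] gap 0.005
axes(stand) [[-0.007, 0.002, 1.0], [0.001, 1.0, -0.001], [-1.0, 0.001, -0.007]]
```

View pics/s3.png

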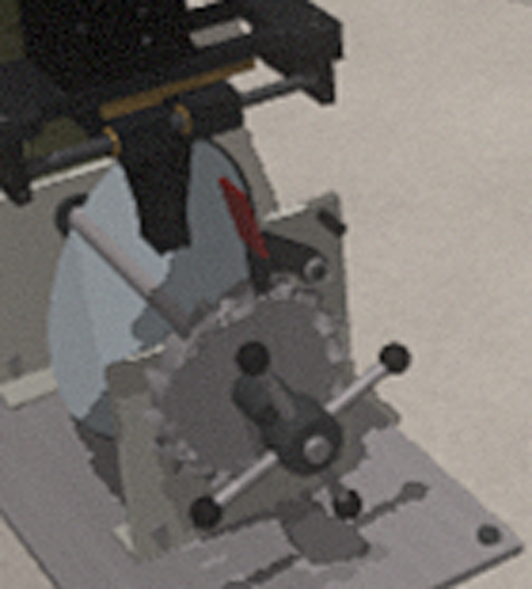

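>>> apply_moves:
  deltas:
    - [0, 0, 0, 0, 0.2, 0.1, 1]
    - [0, 0, 0, 0, 0.4, 0.1, 1]
    - [0, 0, 0, 0, 0.6, 0.1, 1]
    - [0, 0, 0, 0, 0.8, 0.1, 1]
    - [0, 0, 0, 0, 0.95, 0.1, 1]
    - [0, 0, 0, 0, 1.1, 0.1, 1]
    - [0, 0, 0, 0, 1.25, 0.1, 1]
    - [0, 0, 0, 0, 1.4, 0.1, 1]

```text
clock: 3.55
tool_pos: [0.5454, -0.0536, 0.2328]
ee_rot: [0.707, -0.033, 0.706, 0.033]
ft_force: [0.1, -2.2, 0.8]
finger_gap: 0.003
```

```bash
python3 look.py s4
```

```text
t 3.55 stand [  4.5  -5.6 232.8] F_st [-0.16 -2.23  0.75] gap 0.003
axes(stand) [[0.0, 0.002, 1.0], [-0.0, 1.0, -0.002], [-1.0, -0.0, 0.0]]
```

View pics/s4.png

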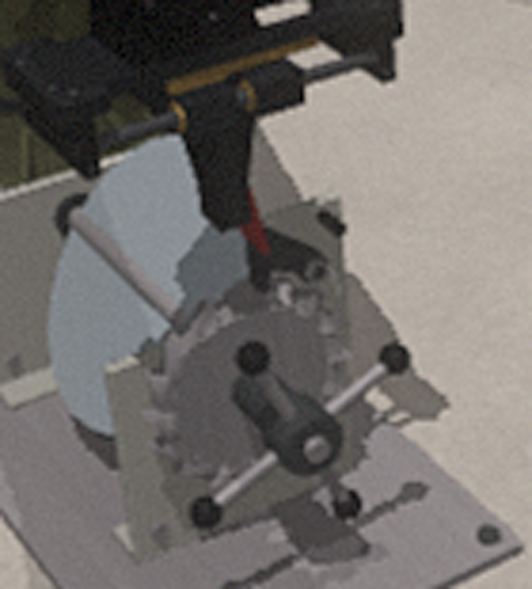

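>>> apply_moves:
  deltas:
    - [0, 0, 0, 0, 0.2, 0, 1]
    - [0, 0, 0, 0, 0.4, 0, 1]
    - [0, 0, 0, 0, 0.6, 0, 1]
    - [0, 0, 0, 0, 0.8, 0, 1]
    - [0, 0, 0, 0, 1.0, 0, 1]
    - [0, 0, 0, 0, 1.2, 0, 1]
    - [0, 0, 0, 0, 1.4, 0, 1]
    - [0, 0, 0, 0, 1.6, 0, 1]

```text
clock: 4.27
tool_pos: [0.5416, -0.013, 0.2325]
ee_rot: [0.706, -0.033, 0.706, 0.033]
ft_force: [-1.0, -0.5, 0.8]
finger_gap: 0.003
```

```bash
python3 look.py s5
```

```text
t 4.27 stand [  4.5  35.2 232.5] F_st [-1.03 -0.41  0.76] gap 0.003
axes(stand) [[-0.0, 0.002, 1.0], [0.0, 1.0, -0.002], [-1.0, 0.0, -0.0]]
```

View pics/s5.png

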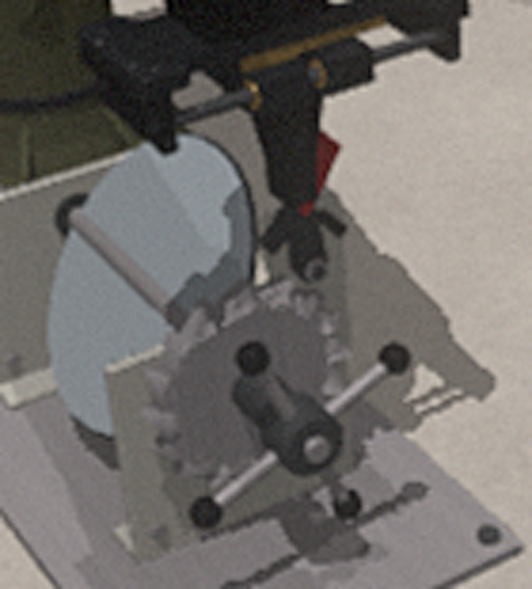

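Pawl is past balance and tab leans right, about 25–30°, at (322,165). Push a bit more, then rise and move clear.

>>> apply_moves:
  deltas:
    - [0, 0, 0, 0, 0.2, 0, 1]
    - [0, 0, 0, 0, 0.4, 0, 1]
    - [0, 0, 0, 0, 0.6, 0, 1]
    - [0, 0, 0, 0, 0.6, 0, 1]
    - [0, 0, 0, 0, 0.2, 0, 1]
    - [0, 0, 0, 0, -0.4, 0, 1]
    - [0, 0, 0, 0, -0.8, 0, 1]
    - [0, 0, 0, 0, -0.8, 0, 1]

```text
clock: 4.98
tool_pos: [0.5435, -0.0378, 0.2328]
ee_rot: [0.707, -0.031, 0.706, 0.03]
ft_force: [0.4, -0.6, 1.2]
finger_gap: 0.004
```

```bash
python3 look.py s6
```

```text
t 4.98 stand [  4.1  10.2 232.8] F_st [ 0.29 -0.65  1.19] gap 0.004
axes(stand) [[0.0, 0.008, 1.0], [-0.002, 1.0, -0.008], [-1.0, -0.002, 0.0]]
```

View pics/s6.png

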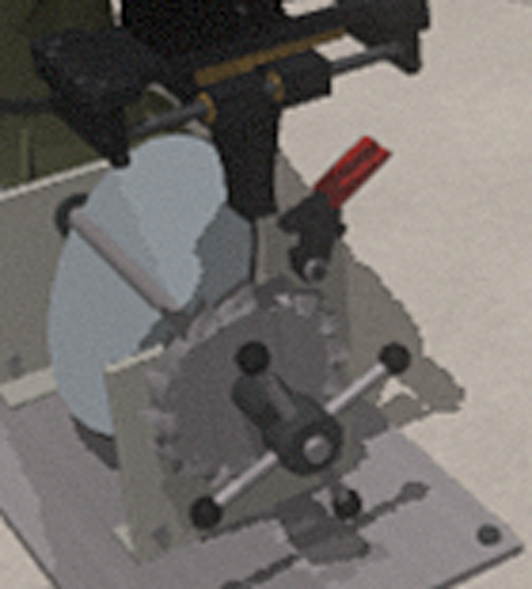

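>>> apply_moves:
  deltas:
    - [0, 0, 0, 0, -1, 0.5, 1]
    - [0, 0, 0, 0, -2, 1.2, 1]
    - [0, 0, 0, 0, -3.0, 2.0, 1]
    - [0, 0, 0, 0, -3.0, 2.55, 1]
    - [0, 0, 0, 0.8, -3.0, 2.55, 1]
    - [0, 0, 0, 1.6, -3.0, 2.55, 1]
    - [0, 0, 0, 2.3, -3.0, 2.55, 1]
    - [0, 0, 0, 2.3, -3.0, 2.55, 1]

```text
clock: 5.7
tool_pos: [0.6117, -0.1011, 0.171]
ee_rot: [0.704, -0.033, 0.709, 0.033]
ft_force: [-0.4, 1.5, -0.6]
finger_gap: 0.005
```

```bash
python3 look.py s7
```

```text
t 5.7 stand [ 66.  -59.3 171. ] F_st [-0.22  1.52 -0.64] gap 0.005
axes(stand) [[-0.007, 0.002, 1.0], [0.001, 1.0, -0.002], [-1.0, 0.001, -0.007]]
```

View pics/s7.png

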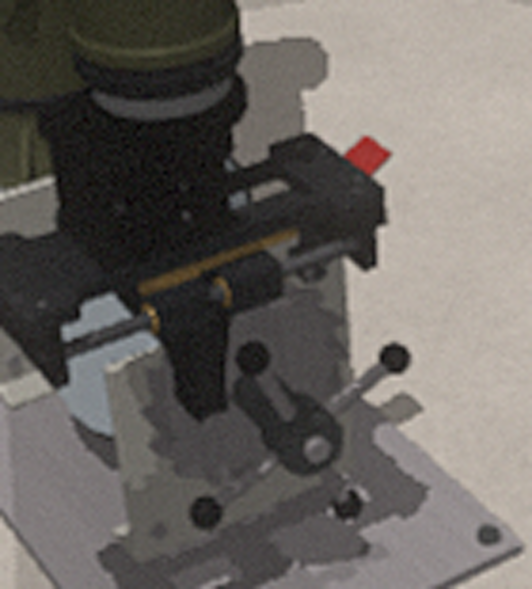

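>>> apply_moves:
  deltas:
    - [0, 0, 0, 0, 0.15, 0.1, 1]
    - [0, 0, 0, 0, 0.3, 0.1, 1]
    - [0, 0, 0, 0, 0.4, 0.1, 1]
    - [0, 0, 0, 0, 0.5, 0.1, 1]
    - [0, 0, 0, 0, 0.6, 0.1, 1]
    - [0, 0, 0, 0, 0.7, 0.1, 1]
    - [0, 0, 0, 0, 0.8, 0.1, 1]
    - [0, 0, 0, 0, 0.9, 0.1, 1]

```text
clock: 6.42
tool_pos: [0.6148, -0.0814, 0.1759]
ee_rot: [0.707, -0.033, 0.706, 0.032]
ft_force: [0.1, -3.6, 3.2]
finger_gap: 0.005
```

```bash
python3 look.py s8
```

```text
t 6.42 stand [ 70.9 -39.9 175.9] F_st [-0.28 -3.59  3.18] gap 0.005
axes(stand) [[0.002, 0.003, 1.0], [-0.002, 1.0, -0.003], [-1.0, -0.002, 0.002]]
```

View pics/s8.png

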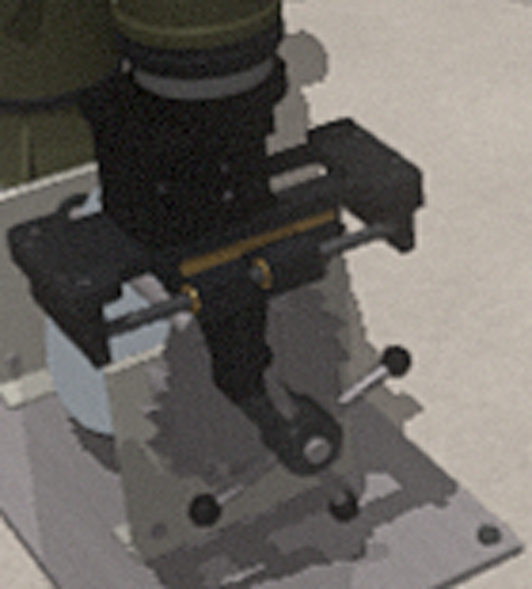

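>>> apply_moves:
  deltas:
    - [0, 0, 0, 0, 0.1, 0, 1]
    - [0, 0, 0, 0, 0.2, 0, 1]
    - [0, 0, 0, 0, 0.3, 0, 1]
    - [0, 0, 0, 0, 0.4, 0, 1]
    - [0, 0, 0, 0, 0.5, 0, 1]
    - [0, 0, 0, 0, 0.6, 0, 1]
    - [0, 0, 0, 0, 0.6, 0, 1]

```text
clock: 7.05
tool_pos: [0.6127, -0.0635, 0.1747]
ee_rot: [0.706, -0.033, 0.707, 0.034]
ft_force: [0.6, -1.2, 0.7]
finger_gap: 0.005
```

```bash
python3 look.py s9; python3 - <<'E'
from h import *
for w in (0.046,0,-.1,-.2,-.28,-.3,-.39):
    o=[]
    for k in range(4):
        b=proj('scene',s2w(P0,ball(k,.3345+w)));o.append(((b-[130,120]+.5)*3.8-.5).round().tolist())
    print(w,o)
E
```

```text
t 7.05 stand [ 70.5 -21.8 174.7] F_st [ 0.52 -1.27  0.67] gap 0.005
axes(stand) [[-0.001, 0.001, 1.0], [0.001, 1.0, -0.001], [-1.0, 0.001, -0.001]]
0.046 [[252.0, 360.0], [205.0, 514.0], [346.0, 506.0], [394.0, 360.0]]
0 [[256.0, 357.0], [203.0, 511.0], [342.0, 509.0], [396.0, 364.0]]
-0.1 [[267.0, 349.0], [199.0, 503.0], [332.0, 516.0], [399.0, 372.0]]
-0.2 [[277.0, 343.0], [195.0, 495.0], [323.0, 522.0], [401.0, 381.0]]
-0.28 [[286.0, 339.0], [194.0, 487.0], [315.0, 526.0], [402.0, 388.0]]
-0.3 [[288.0, 338.0], [193.0, 485.0], [313.0, 527.0], [403.0, 390.0]]
-0.39 [[298.0, 334.0], [192.0, 477.0], [304.0, 531.0], [403.0, 398.0]]
```

View pics/s9.png

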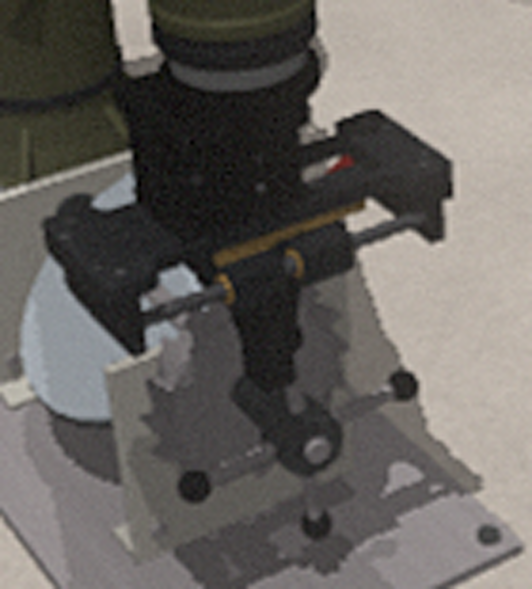

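>>> apply_moves:
  deltas:
    - [0, 0, 0, 0, -0.4, 0, 1]
    - [0, 0, 0, -0.9, -0.6, 0, 1]
    - [0, 0, 0, -2.3, -0.6, 0, 1]
    - [0, 0, 0, -3.7, -0.3, 0, 1]
    - [0, 0, 0, -4.6, 0.6, -0.3, 1]
    - [0, 0, 0, -4.6, 2.0, -1.0, 1]
    - [0, 0, 0, -4.6, 3.4, -1.8, 1]
    - [0, 0, 0, -4.6, 4.7, -2.6, 1]

```text
clock: 7.77
tool_pos: [0.536, 0.0473, 0.2897]
ee_rot: [0.706, -0.032, 0.707, 0.033]
ft_force: [0.3, 1.5, -0.4]
finger_gap: 0.004
```

```bash
python3 look.py s10
```

```text
t 7.77 stand [  4.7  95.7 289.7] F_st [ 0.47  1.45 -0.4 ] gap 0.004
axes(stand) [[-0.001, 0.003, 1.0], [0.001, 1.0, -0.003], [-1.0, 0.001, -0.001]]
```

View pics/s10.png

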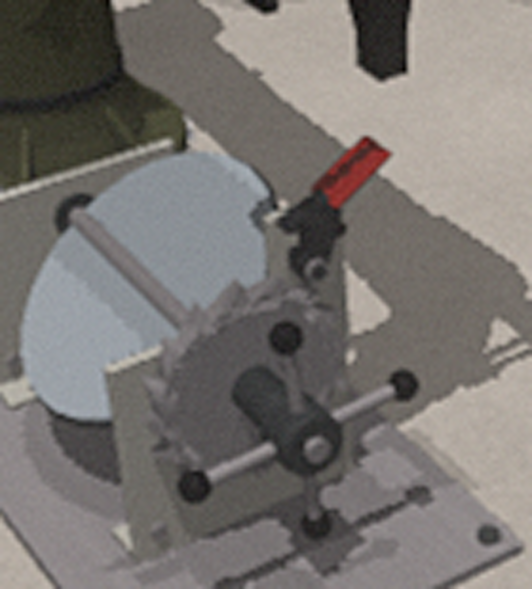

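>>> apply_moves:
  deltas:
    - [0, 0, 0, 0, 0.8, 0, 1]
    - [0, 0, 0, 0, 1.3, 0, 1]
    - [0, 0, 0, 0.6, 1.3, 0, 1]
    - [0, 0, 0, 1.4, 1.3, 0, 1]
    - [0, 0, 0, 2.2, 1.3, 0, 1]
    - [0, 0, 0, 2.6, 1.3, 0, 1]
    - [0, 0, 0, 2.6, 1.3, 0, 1]

```text
clock: 8.4
tool_pos: [0.5328, 0.0777, 0.2223]
ee_rot: [0.705, -0.033, 0.708, 0.032]
ft_force: [-0.1, -0.2, 0.6]
finger_gap: 0.004
```

```bash
python3 look.py s11
```

```text
t 8.4 stand [  4.4 126.3 222.3] F_st [-0.13 -0.14  0.64] gap 0.004
axes(stand) [[-0.005, 0.003, 1.0], [-0.001, 1.0, -0.003], [-1.0, -0.001, -0.005]]
```

View pics/s11.png

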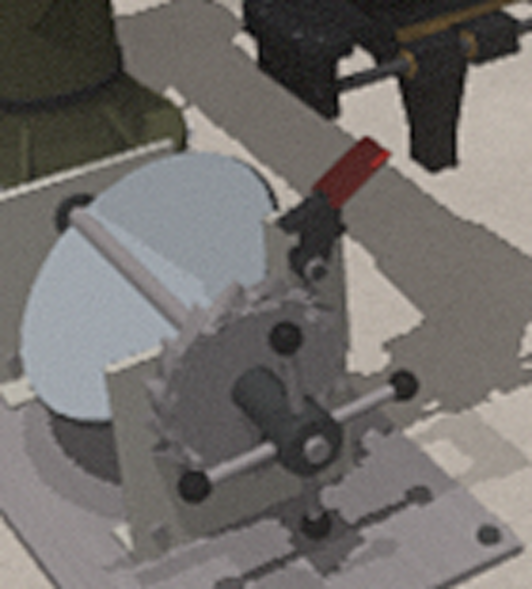

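>>> apply_moves:
  deltas:
    - [0, 0, 0, 0, -0.25, 0, 1]
    - [0, 0, 0, 0, -0.5, 0, 1]
    - [0, 0, 0, 0, -0.7, 0, 1]
    - [0, 0, 0, 0, -0.9, 0, 1]
    - [0, 0, 0, 0, -1.1, 0, 1]
    - [0, 0, 0, 0, -1.3, 0, 1]
    - [0, 0, 0, 0, -1.5, 0, 1]
    - [0, 0, 0, 0, -1.7, 0, 1]

```text
clock: 9.12
tool_pos: [0.5383, 0.0354, 0.2251]
ee_rot: [0.706, -0.033, 0.706, 0.033]
ft_force: [0.1, 0.7, 0.2]
finger_gap: 0.004
```

```bash
python3 look.py s12
```

```text
t 9.12 stand [  5.9  83.7 225.1] F_st [0.19 0.64 0.18] gap 0.004
axes(stand) [[0.0, 0.002, 1.0], [-0.0, 1.0, -0.002], [-1.0, -0.0, 0.0]]
```

View pics/s12.png

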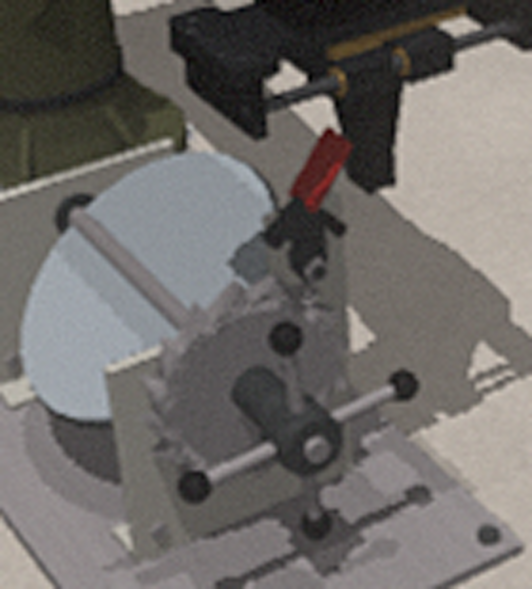

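Tab is coming back left as expected; continue.

>>> apply_moves:
  deltas:
    - [0, 0, 0, 0, -0.2, 0, 1]
    - [0, 0, 0, 0, -0.4, 0, 1]
    - [0, 0, 0, 0, -0.6, 0, 1]
    - [0, 0, 0, 0, -0.75, 0, 1]
    - [0, 0, 0, 0, -0.9, 0, 1]
    - [0, 0, 0, 0, -1.0, 0, 1]
    - [0, 0, 0, 0, -1.0, 0, 1]

```text
clock: 9.75
tool_pos: [0.5406, 0.0104, 0.2251]
ee_rot: [0.706, -0.032, 0.706, 0.032]
ft_force: [-0.4, 0.3, 0.7]
finger_gap: 0.006
```

```bash
python3 look.py s13
```

```text
t 9.75 stand [  5.8  58.5 225.1] F_st [-0.36  0.33  0.66] gap 0.006
axes(stand) [[0.0, 0.003, 1.0], [-0.0, 1.0, -0.003], [-1.0, -0.0, 0.0]]
```

View pics/s13.png

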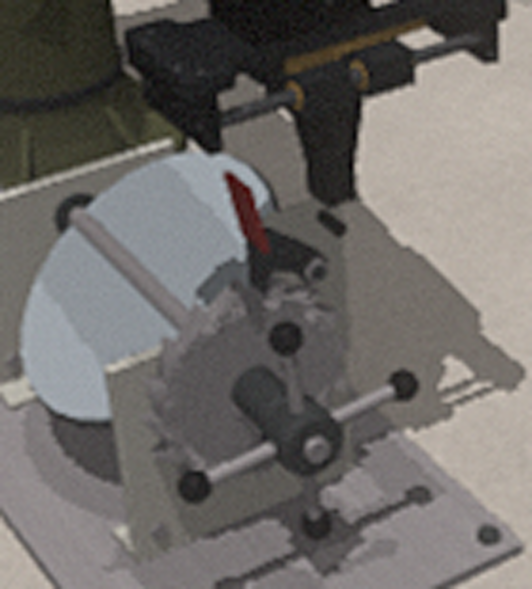

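>>> apply_moves:
  deltas:
    - [0, 0, 0, -0.9, 0.3, 0, 1]
    - [0, 0, 0, -2.0, 0.3, 0.3, 1]
    - [0, 0, 0, -2.6, 0, 1.0, 1]
    - [0, 0, 0, -2.6, -0.8, 1.9, 1]
    - [0, 0, 0, -2.6, -1.8, 2.6, 1]
    - [0, 0, 0, -2.6, -3.0, 2.6, 1]
    - [0, 0, 0, -2.6, -4.0, 2.6, 1]
    - [0, 0, 0, -2.6, -4.7, 2.6, 1]

```text
clock: 10.47
tool_pos: [0.6162, -0.1027, 0.2898]
ee_rot: [0.706, -0.033, 0.707, 0.031]
ft_force: [0.4, -0.9, -0.3]
finger_gap: 0.005
```

>>> apply_moves:
  deltas:
    - [0, 0, 0, 0.5, 0, 0, 1]
    - [0, 0, 0, 1.5, 0, 0, 1]
    - [0, 0, 0, 2.6, 0, 0, 1]
    - [0, 0, 0, 3.7, 0, 0, 1]
    - [0, 0, 0, 4.5, 0, 0, 1]
    - [0, 0, 0, 4.5, 0, 0, 1]

```text
clock: 10.97
tool_pos: [0.6132, -0.0972, 0.1722]
ee_rot: [0.703, -0.033, 0.709, 0.034]
ft_force: [-1.9, 0.6, -0.1]
finger_gap: 0.003
```

```bash
python3 look.py s14
```

```text
t 10.97 stand [ 67.8 -55.5 172.2] F_st [-1.81  0.77 -0.07] gap 0.003
axes(stand) [[-0.008, 0.001, 1.0], [0.002, 1.0, -0.0], [-1.0, 0.002, -0.008]]
```

View pics/s14.png

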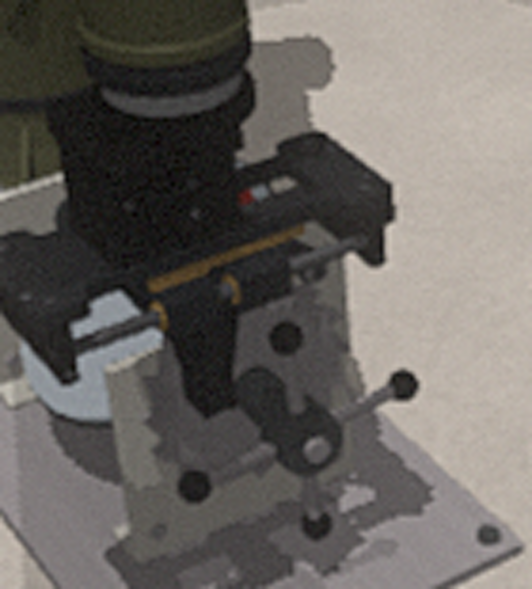

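>>> apply_moves:
  deltas:
    - [0, 0, 0, 0, 0.2, 0.1, 1]
    - [0, 0, 0, 0, 0.45, 0.1, 1]
    - [0, 0, 0, 0, 0.7, 0.1, 1]
    - [0, 0, 0, 0, 0.9, 0.1, 1]
    - [0, 0, 0, 0, 1.1, 0.1, 1]
    - [0, 0, 0, 0, 1.2, 0.1, 1]
    - [0, 0, 0, 0, 1.3, 0.1, 1]
    - [0, 0, 0, 0, 1.35, 0.1, 1]

```text
clock: 11.68
tool_pos: [0.6156, -0.0654, 0.1777]
ee_rot: [0.706, -0.033, 0.706, 0.033]
ft_force: [-0.2, 0.2, -0.6]
finger_gap: 0.008
```

```bash
python3 look.py s15
```

```text
t 11.68 stand [ 73.2 -24.1 177.7] F_st [-0.22  0.27 -0.61] gap 0.008
axes(stand) [[0.0, 0.002, 1.0], [0.0, 1.0, -0.002], [-1.0, 0.0, 0.0]]
```

>>> apply_moves:
  deltas:
    - [0, 0, 0, 0, 0, -0.15, 1]
    - [0, 0, 0, 0, 0.05, -0.2, 1]
    - [0, 0, 0, 0, 0.1, -0.2, 1]
    - [0, 0, 0, 0, 0.15, -0.2, 1]
    - [0, 0, 0, 0, 0.2, -0.2, 1]
    - [0, 0, 0, 0, 0.25, -0.2, 1]
    - [0, 0, 0, 0, 0.3, -0.2, 1]

```text
clock: 12.32
tool_pos: [0.6099, -0.0597, 0.1778]
ee_rot: [0.706, -0.033, 0.706, 0.032]
ft_force: [-1.5, -2.8, 1.7]
finger_gap: 0.008
```

```bash
python3 look.py s16
```

```text
t 12.32 stand [ 68.1 -17.8 177.8] F_st [-1.74 -2.65  1.67] gap 0.008
axes(stand) [[0.0, 0.003, 1.0], [-0.001, 1.0, -0.003], [-1.0, -0.001, 0.0]]
```

View pics/s16.png

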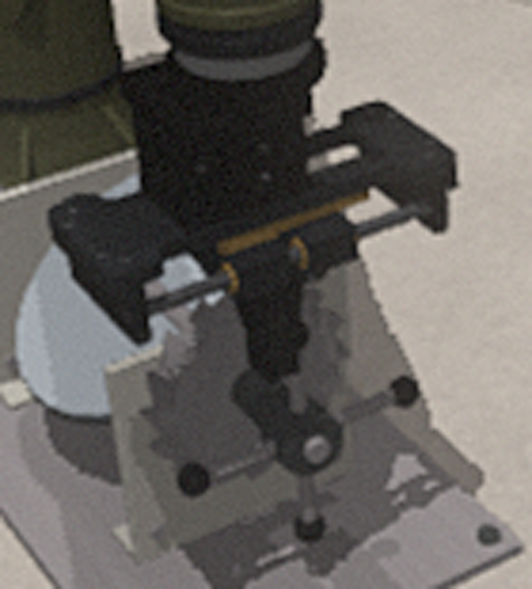

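>>> apply_moves:
  deltas:
    - [0, 0, 0, 0, 0.03, 0, 1]
    - [0, 0, 0, 0, 0.06, 0, 1]
    - [0, 0, 0, 0, 0.09, 0, 1]
    - [0, 0, 0, 0, 0.12, 0, 1]
    - [0, 0, 0, 0, 0.12, 0, 1]

```text
clock: 12.78
tool_pos: [0.6098, -0.0556, 0.1777]
ee_rot: [0.707, -0.033, 0.706, 0.033]
ft_force: [-0.3, -2.6, 1.7]
finger_gap: 0.004
```

>>> apply_moves:
  deltas:
    - [0, 0, 0, 0, 0.03, 0, 1]
    - [0, 0, 0, 0, 0.05, 0, 1]
    - [0, 0, 0, 0, 0.05, 0, 1]

```text
clock: 13.03
tool_pos: [0.6097, -0.0546, 0.1777]
ee_rot: [0.707, -0.033, 0.706, 0.033]
ft_force: [0.8, -2.5, 1.5]
finger_gap: 0.003
```

```bash
python3 look.py s17
```

```text
t 13.03 stand [ 68.4 -12.7 177.7] F_st [ 0.57 -2.54  1.51] gap 0.003
axes(stand) [[0.001, 0.002, 1.0], [-0.0, 1.0, -0.002], [-1.0, -0.0, 0.001]]
```

View pics/s17.png

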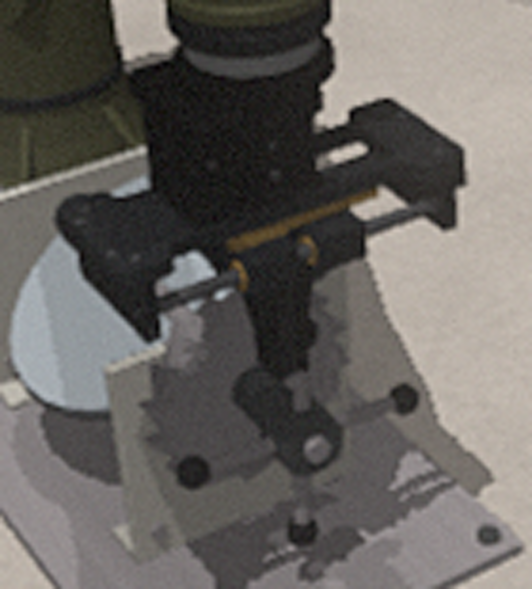

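>>> apply_moves:
  deltas:
    - [0, 0, 0, 0, 0.02, 0, 1]
    - [0, 0, 0, 0, 0.04, 0, 1]
    - [0, 0, 0, 0, 0.04, 0, 1]

```text
clock: 13.33
tool_pos: [0.6096, -0.0544, 0.1778]
ee_rot: [0.707, -0.033, 0.706, 0.032]
ft_force: [0.4, -3.3, 1.7]
finger_gap: 0.009
```

>>> apply_moves:
  deltas:
    - [0, 0, 0, 0, 0.02, 0, 1]
    - [0, 0, 0, 0, 0.04, 0, 1]
    - [0, 0, 0, 0, 0.04, 0, 1]

```text
clock: 13.58
tool_pos: [0.6097, -0.0542, 0.1778]
ee_rot: [0.707, -0.033, 0.706, 0.032]
ft_force: [2.1, -5.2, 2.3]
finger_gap: 0.003
```

>>> apply_moves:
  deltas:
    - [0, 0, 0, 0, 0.03, 0, 1]
    - [0, 0, 0, 0, 0.06, 0, 1]
    - [0, 0, 0, 0, 0.06, 0, 1]

```text
clock: 13.83
tool_pos: [0.6096, -0.054, 0.1779]
ee_rot: [0.707, -0.033, 0.706, 0.031]
ft_force: [1.4, -7.4, 1.3]
finger_gap: 0.013
```

```bash
python3 look.py s18
```

```text
t 13.83 stand [ 68.3 -12.1 177.9] F_st [ 0.7  -7.46  1.32] gap 0.013
axes(stand) [[0.001, 0.004, 1.0], [-0.004, 1.0, -0.004], [-1.0, -0.004, 0.001]]
```

View pics/s18.png

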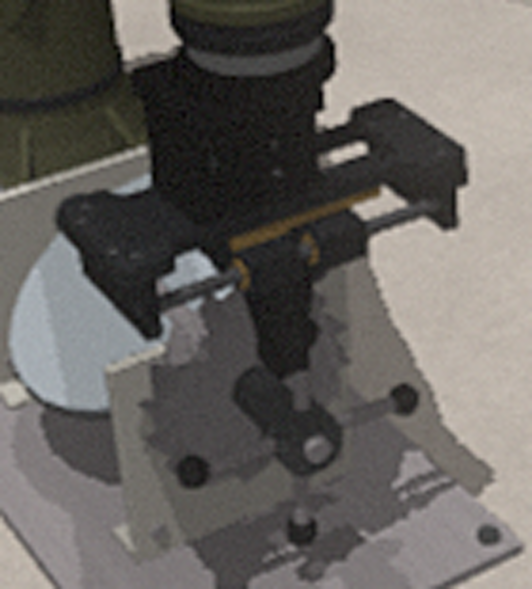

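>>> apply_moves:
  deltas:
    - [0, 0, 0, 0, -0.3, 0, 1]
    - [0, 0, 0, 0, -0.8, 0, 1]
    - [0, 0, 0, 0, -1.2, 0.3, 1]
    - [0, 0, 0, -1.0, -1.4, 0.5, 1]
    - [0, 0, 0, -2.3, -1.4, 0.5, 1]
    - [0, 0, 0, -3.7, -1.4, 0.5, 1]
    - [0, 0, 0, -5.0, -1.4, 0.5, 1]
    - [0, 0, 0, -6.3, -1.4, 0.5, 1]

```text
clock: 14.55
tool_pos: [0.6243, -0.0843, 0.3361]
ee_rot: [0.706, -0.032, 0.707, 0.034]
ft_force: [0.5, 0.1, 0.2]
finger_gap: 0.005
```

>>> apply_moves:
  deltas:
    - [0, 0, 0, 0, -1.3, -0.5, 1]
    - [0, 0, 0, 0, -2.6, -1, 1]
    - [0, 0, 0, 0, -3.9, -1.5, 1]
    - [0, 0, 0, 0, -5.2, -2, 1]
    - [0, 0, 0, 0, -6.5, -2.5, 1]
    - [0, 0, 0, 0, -6.5, -2.5, 1]

```text
clock: 15.05
tool_pos: [0.5729, -0.2613, 0.3351]
ee_rot: [0.706, -0.029, 0.707, 0.028]
ft_force: [-0.5, -1.1, 0.3]
finger_gap: 0.005
```

```bash
python3 look.py s19; python3 - <<'E'
from workcell import r
import cv2
f=r.grab_frame('top')['color'];cv2.imwrite("pics/t19.png",f[:,:,::-1])
f=r.grab_frame('scene')['color'];cv2.imwrite("pics/sf19.png",f[:,:,::-1])
E
```

```text
t 15.05 stand [  12.1 -215.   335.1] F_st [-0.56 -1.02  0.32] gap 0.005
axes(stand) [[-0.002, 0.014, 1.0], [-0.003, 1.0, -0.014], [-1.0, -0.003, -0.002]]
```

View pics/s19.png

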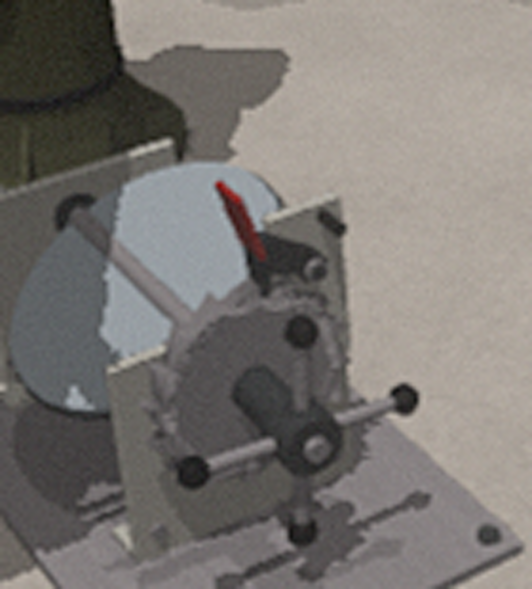

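View pics/sf19.png

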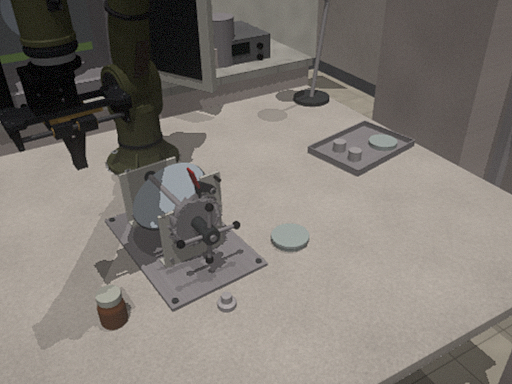

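View pics/t19.png

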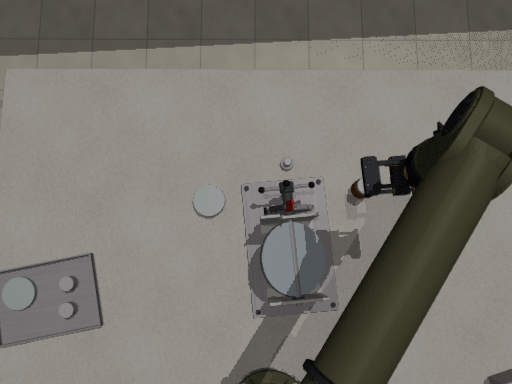

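```bash
python3 - <<'E'
import cv2,numpy as np
a=cv2.imread("pics/scene0.png")[155:215,175:230];b=cv2.imread("pics/sf19.png")[155:215,175:230]
cv2.imwrite("pics/cmp.png",cv2.resize(np.hstack([a,b]),None,fx=7,fy=7,interpolation=cv2.INTER_CUBIC))
E
```

```text
(no output)
```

View pics/cmp.png

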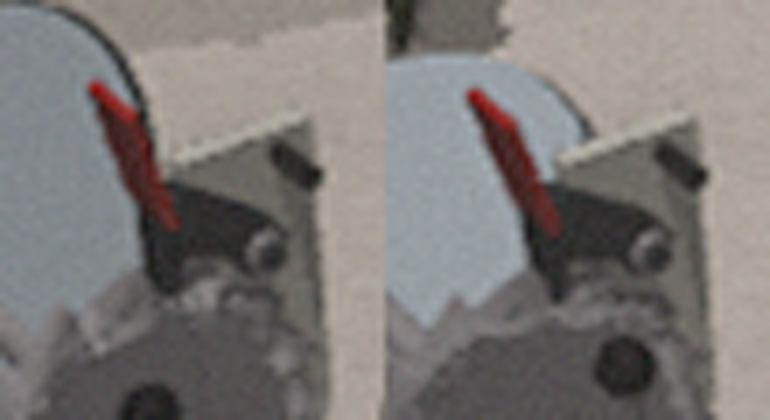

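```bash
python3 -c "
from workcell import r
print(r.get_state()['joint_vel'].round(3));print(r.hand_in())"
```

```text
[-0.033  0.003 -0.025 -0.005  0.001 -0.004 -0.003]
the job is handed in; nothing more can be done
None
```

I handed the job in at about 15 s; my last checks show the wheel one notch back with the pawl home. No verdict came back.

**What I did:**
- I flipped the pawl up past its balance onto its rest with the shut fingertips.
- I pushed the top spoke to about -0.27 rad and tipped the pawl down again.
- I then crept the spoke on until it stopped firmly: the force rose to about 7.5 N with hardly any more movement.
- I backed the arm off to about 0.33 m height, well clear of everything.

**Last checks:**
- **Wheel:** in the scene picture the spoke balls put it at about -0.40 rad; the notch is at -0.393. This reading assumes the top ball is about 19 degrees left of the top when the wheel is at 0.
- **Pawl:** the tab sits slightly lower than at the start, when the pawl was riding a little up a tooth. That fits it being home, but I did not measure its angle.
- **Loose parts:** the dish and puck look unmoved in both cameras. The jar looks unmoved in the scene view, but the gripper partly hides it from above.
- **Contact:** the measured force on the tool was close to zero at the end. None of my readings was above about 7.5 N, though I took them only at the end of each move. I never moved near the mirror.

No checks failed or disagreed.

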